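# Post a small parcel through the sprung flap of the counter drop box

## Robot

A 6-joint arm with a two-finger parallel gripper is mounted at the origin on the work surface. World frame = base frame: x ahead of the robot, y to its left, z up, the work surface at z = 0. Lengths are in m, angles in rad, forces in N, time in s.
With the tool pointing down it reaches from about 0.3 to 0.75 m from the base axis. Payload 8.5 kg.
Tool frame: the origin (TCP) lies at the very end of the fingers, on their centre line; the grasp point (between the pads) lies 19 mm behind it; y points along the fingers, z is the direction in which the jaws open and shut, and the axes are right-handed (so a half turn about y gives the same grasp; the last joint's range is limited). The gripper opens to 85 mm and grips with 20 to 120 N. Pads are 22 mm wide; open, the fingers measure 114 mm over their backs; the gripper's body (76 mm by 85 mm) begins 54 mm behind the grasp point. The pads swing forward as they close: fully open they stand 13 mm farther back than shut.
Start: joints at [-1.495, 0.381, 1.297, -0, 1.464, -0.215], TCP at [0.158, -0.527, 0.231] pointing down, gripper open.
Joint ranges: [-3.11, 3.11], [-0.89, 2.33], [0.22, 2.48], [-1.42, 4.56], [0.17, 2.85], [-2.88, 2.88]. Speed limits (rad/s): [2.39, 2.39, 3.14, 3.14, 3.14, 3.14].

## Interface

Orientations are given as a unit quaternion [x, y, z, w].
In Python, from station import sensors, vision, env, cut_out, place_of gives the robot as it stands.
- The arm moves only by the shell command python3 -m crank 'ROWS' [FORCE]. ROWS is JSON, a list of rows, each an object of numbers: "tx", "ty", "tz": the shift along the tool's x, y, z in units of 100 mm (1.0 is 100 mm); "wx", "wy", "wz": the turn, a rotation vector about the tool's x, y, z in units of 180 degrees (1.0 is 180 degrees); "fingers": the opening, from -1 (shut) to 1 (fully open). In form: [{"tx": .., "ty": .., "tz": .., "wx": .., "wy": .., "wz": .., "fingers": ..}, ...]. A call has 1 to 12 rows; each row is the pose to reach, as a shift and turn from the pose commanded when the call began, along the tool's axes at that moment, turning the shorter way round; what a row does not reach only later rows make up. A row lasts 1/8 s, in which the tool goes at most 62.5 mm and 10.7 degrees, less where a joint would pass 70% of its speed; a pose out of reach is approached as far as the arm can. A call with a number of a shift or a turn outside -1 to 1 is refused whole. A call with a gripper value outside its range is refused whole. The fingers move at their own pace and stop on an object; FORCE is the grip in N (left out, the last holds). Time passes only in rows, so rows that repeat a pose let the fingers close. It gives the time, the measured TCP pose, the force and the opening at its end, in the units of the state.
- sensors.sense(): the state, without advancing time (a new reading comes with each control period).
- vision.snapshot(name): name is "side" or "top" or "wrist"; returns (picture, depth): 420x560x3 uint8, blue, green, red; 420x560 float32, m along the optical axis (not along the pixel's ray), 0 where there is no reading.
- vision.calibration(name): a dict with "fx", "fy", "cx", "cy" (pixels), "xyz" and "orientation" of the camera in the world. Camera axes: x right, y down, z forward; pixel columns grow to the right and rows downward; lengths in m; the calibration is good to about 2 mm. A picture is of the moment at which its call begins: read the wrist's pose just before it. calibration takes no time and is no camera call; for the wrist camera it gives the pose at the moment of the call.
- env.finish_job(): hands the job in, once; it reports no verdict.
Trained networks look in the newest picture that a camera, given by its name, has taken for a name from the list of things; names that differ only in an ending like _2 or _b are one class to them, and where a whole thing is asked for, a point or a joint stands for the part that bears it (a point fixed in the world has none). Each returns a list of dicts, best first, with "confidence" (0 to 1); they miss things now and then, are a little off and sometimes report something else, mostly with a low value. They report only what shows in the picture. A call takes as long as a camera call. They do not tell look-alikes from the thing itself.
- cut_out(camera, thing): "pixels" (420x560 bool, what is visible of it) and "point" ([column, row] in pixels, amid what is visible of it).
- place_of(camera, thing): "point" ([column, row] in pixels: a listed point, or the origin of a listed thing).
The state is a dict: "t": time; "q": joint angles; "dq": joint speeds; "joint_torque": joint torques, N m; "position": TCP position; "eef_rot": TCP orientation; "contact_force": force on the tool from outside, world axes, zero at the start; "moment": the same for the moment, N m; "width": opening from 0.0 (shut) to 1.0 (fully open).
Only numpy, scipy, OpenCV 4.12 (cv2) and the standard library are available. Lean on these libraries where they do the work, as an engineer would, in place of code of your own. Each camera call takes 0.05 s, during which the arm holds its last target. There are 200 camera calls.

## Task

Post the little parcel on the drop box's landing shelf: push the sprung flap inward with one finger before the parcel gets to it, and while that finger keeps holding the flap open, push the parcel along the shelf with the other finger, through the opening and over the sill so that it drops into the box; then take the hand out, so that the flap falls shut. Slide the parcel, do not pick it up, do not shove the flap open with the parcel or let the flap press on it, and leave the other things on the shelf and counter where they are.

Things in the scene. Friction and masses are not known exactly. Their poses are not given: they have to be found in the camera images.
- dropbox: parcel drop box, fixed on the counter, grey steel with clear roof, sides and back: 300 mm wide, 240 mm deep at its foot, 285 mm high, its front leaning back 17.6 deg. Origin at counter level under the middle of the sill's front edge; +x points level into the box (away from the person using it), +y to that person's left, z up; position and yaw vary. Inside it is hollow to a floor 6 mm above the counter.
- landing_shelf (a point): middle of the top of the flat steel landing shelf in front of the drop box, axes as the box's. The shelf is 140 mm deep (from 70 mm before this point to the sill 70 mm behind it), 300 mm wide, 80 mm above the counter, with no raised rim
- sill (a point): middle of the sill's front edge, where the shelf ends (no step); axes as the box's. The upright panel under it is 4 mm thick; what is pushed past it drops in. The opening above is 260 mm wide (130 mm each side) between jambs that lean back to a header bar across the top: front edge 58 mm behind this point, 199 to 204 mm above it
- flap (a joint): the box's self-closing flap: flat aluminium sheet 254 wide, 3 thick, 198 mm long, filling the leaning opening; hinge rod at the top, 66 mm behind and 192 mm above the sill point. Value in rad: 0 shut (lower edge nearest the user), growing as the lower edge swings inward, upright at 0.31, stop 1.2; inward only. Let go, it springs shut in about 1/4 s. A finger 140 mm below the rod feels 3 N at 0, 6 N at 0.4
- flap_lower_edge (a point): middle of the flap's lower edge, 198 mm from the hinge rod; when shut 6 mm behind and 3 mm above the sill point; axes as the flap's (z towards the rod, y along the edge)
- parcel_center (a point): the parcel: brown carton with clear tape and a blank white label on top, 36 mm (its x) by 76 mm (its y) by 24 mm high, 0.09 to 0.18 kg, flat on the left or right half of the landing shelf, its 76 mm side along the flap within 0.2 rad. The point is its centre, half-way up, 12 mm above the shelf; axes as the carton's, x towards the flap
- tape_roll_center (a point): roll of packing tape lying flat on the landing shelf beside the parcel, 68 mm across, 24 mm high, open 48 mm core; the point is its centre
- tin_center (a point): upright tin can, 74 mm across, 58 mm high, on the counter at one side of the landing shelf; the point is its centre
- gum_carton_center (a point): display carton of chewing gum, 75 x 110 x 56 mm high, on the counter at the other side of the landing shelf; the point is its middle, 25 mm up
- jar_center (a point): amber sweet jar with a lid, 90 mm across, 125 mm high, on the counter; the point is on its axis, 60 mm up
- oil_center (a point): bottle of cooking oil, 92 mm across, 270 mm high, on the counter; the point is on its axis, 120 mm up
- scanner_center (a point): black and grey barcode hand scanner lying on its side on the counter, about 70 x 140 x 33 mm; the point is in its handle, 16 mm up
- stapler_center (a point): black stapler on the counter, 120 x 30 x 32 mm; the point is its middle, 16 mm up
Not all that is in view belongs to the job. Leave any red look-alike of the part that bears parcel_center alone.

How it is judged:
By the outcome, as a careful person would: the job done as asked, in the order asked, and still so for the second after the job is handed in, with the robot touching nothing.
It also fails if it takes over 35 s, if anything falls off the work surface, if the arm or the gripper's body presses on something with over 40 N, if the wrist force passes 120 N, or if a joint passes its speed limit or range.

## Working session

There is one attempt and no reset: what is moved stays moved. The work goes in short steps, Python scripts to look and compute and a shell command to move; the robot and the scene stay as the last step left them, time stands still between calls to the robot, and variables do not carry over. Pictures are saved under pics/ and viewed, about 8 in all and at most 12, crops included, and the job is handed in when it is done.

```bash
ls; mkdir -p pics; cat > h.py <<'E'
import numpy as np, cv2
from scipy.spatial.transform import Rotation as R
from station import sensors, vision, env, cut_out, place_of
def world(cam,uv,depth,cal=None):
    c=cal or vision.calibration(cam); u,v=uv
    p=np.array([(u-c['cx'])/c['fx'],(v-c['cy'])/c['fy'],1.])*depth
    return R.from_quat(c['orientation']).apply(p)+np.array(c['xyz'])
def ray_z(cam,uv,z,cal=None):
    c=cal or vision.calibration(cam); o=np.array(c['xyz'])
    d=world(cam,uv,1.,c)-o
    return o+d*(z-o[2])/d[2]
E
python3 - <<'E'
from h import *
s=sensors.sense();print({k:np.round(v,3).tolist() for k,v in s.items()})
for c in ["top","side"]:
    im,d=vision.snapshot(c); cv2.imwrite(f"pics/{c}0.png",im); np.save(f"pics/{c}0.npy",d)
    cal=vision.calibration(c);print(c,{k:np.round(v,3).tolist() for k,v in cal.items()})
    for t in ["parcel_center","landing_shelf","sill","flap_lower_edge","tape_roll_center","dropbox"]:
        for r in place_of(c,t)[:3]:
            u,v=r['point']; dd=d[min(419,int(round(v))),min(559,int(round(u)))]
            print(c,t,round(r['confidence'],2),np.round(r['point'],1),np.round(world(c,r['point'],dd,cal),3) if dd>0 else None)
E
```

```text
pics
{'t': 0.0, 'q': [-1.495, 0.381, 1.298, 0.0, 1.464, -0.215], 'dq': [-0.001, -0.0, -0.0, 0.0, 0.0, -0.001], 'joint_torque': [0.001, -44.847, -23.128, -0.0, 0.005, 0.0], 'position': [0.158, -0.527, 0.231], 'eef_rot': [-0.102, 0.7, -0.699, 0.102], 'contact_force': [-0.226, -0.092, 0.015], 'moment': [-0.021, 0.003, -0.043], 'width': 0.995}
top {'fx': 516.465, 'fy': 516.465, 'cx': 278.26, 'cy': 209.597, 'xyz': [0.379, -0.024, 1.672], 'orientation': [0.711, -0.702, 0.03, -0.021]}
top parcel_center 0.77 [245.2 250.4] [0.368 0.06  0.027]
top parcel_center 0.54 [316.  202.8] [ 0.516 -0.158  0.102]
top landing_shelf 0.62 [230.  182.6] [0.581 0.11  0.05 ]
top landing_shelf 0.56 [292.  204.3] [ 0.512 -0.085  0.085]
top sill 0.82 [296.2 183.9] [ 0.576 -0.098  0.083]
top flap_lower_edge 0.68 [296.4 182.8] [ 0.579 -0.098  0.082]
top flap_lower_edge 0.51 [269.8 195.9] [ 0.537 -0.017  0.082]
top tape_roll_center 0.78 [270.1 196.4] [ 0.536 -0.017  0.082]
top dropbox 0.74 [293.6 188.8] [ 0.56  -0.09   0.082]
side {'fx': 464.242, 'fy': 464.242, 'cx': 274.533, 'cy': 213.879, 'xyz': [0.377, 1.069, 1.117], 'orientation': [-0.041, 0.907, -0.419, 0.02]}
side parcel_center 0.64 [266.1 208.9] [ 0.516 -0.14   0.107]
side parcel_center 0.54 [307.6 278.8] [0.363 0.091 0.026]
side landing_shelf 0.8 [267.6 225.4] [ 0.506 -0.086  0.08 ]
side sill 0.6 [245.6 223.6] [ 0.579 -0.077  0.091]
side flap_lower_edge 0.63 [244.1 222.2] [ 0.584 -0.079  0.095]
side tape_roll_center 0.81 [255.9 234.7] [ 0.54  -0.037  0.08 ]
side dropbox 0.74 [249.6 240.5] [0.553 0.016 0.103]
side dropbox 0.69 [335.4 353.7] [0.28  0.353 0.029]
```

```bash
python3 - <<'E'
import cv2
a=cv2.imread("pics/top0.png")[110:310,170:400]
cv2.imwrite("pics/topc.png",cv2.resize(a,None,fx=3,fy=3,interpolation=cv2.INTER_CUBIC)[:600])
a=cv2.imread("pics/side0.png")
cv2.imwrite("pics/sidec.png",cv2.resize(a[120:320,150:410],None,fx=3,fy=3,interpolation=cv2.INTER_CUBIC))
E
```

```text
(no output)
```

View pics/topc.png

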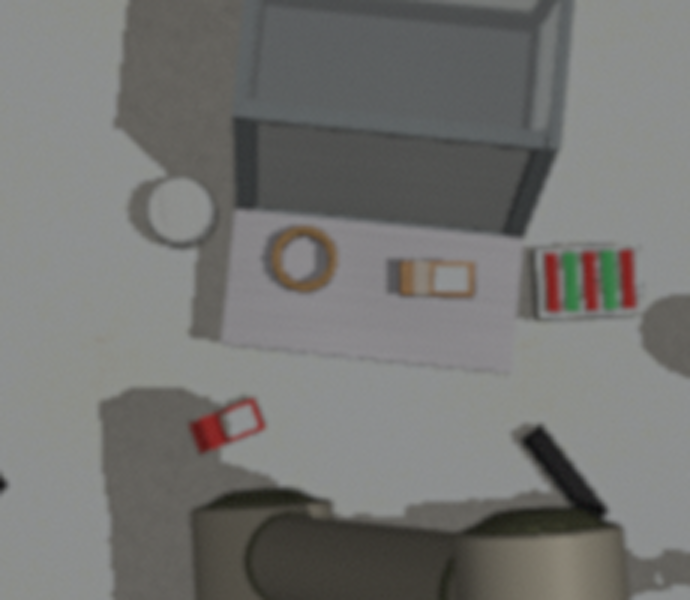

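View pics/sidec.png

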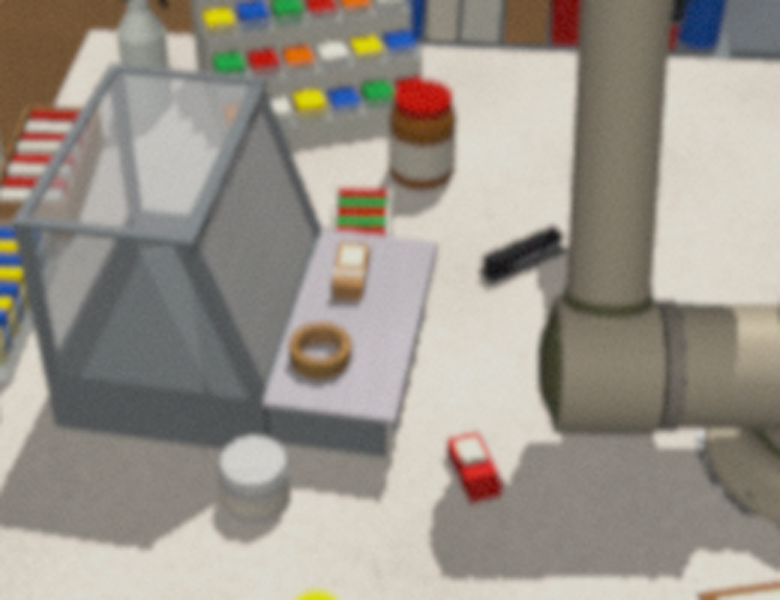

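Two carton candidates show: the brown one with tape and white label on the shelf (top image ≈ (316,203)), and a red one on the counter (≈ (245,250)). The brown one on the shelf matches the description. The crop already shows it clearly, and the red one is the look-alike. The tape roll is to its left at (270,196), and the flap is behind it. Next I'll fit the box frame, the parcel yaw and the hand geometry.

```bash
cat >> h.py <<'E'
def cloud(cam,d,cal=None):
    c=cal or vision.calibration(cam); v,u=np.mgrid[:420,:560]
    P=np.stack([(u-c['cx'])/c['fx'],(v-c['cy'])/c['fy'],np.ones_like(u)],-1)*d[...,None]
    return P@R.from_quat(c['orientation']).as_matrix().T+np.array(c['xyz'])
E
python3 - <<'E'
from h import *
im,d=vision.snapshot("top"); P=cloud("top",d)
# shelf outline
m=((abs(P[...,2]-.083)<.012)&(d>0)&(P[...,0]>.38)&(P[...,0]<.62)&(abs(P[...,1]+.09)<.2)).astype(np.uint8)
m=cv2.morphologyEx(m,cv2.MORPH_OPEN,np.ones((3,3)))
n,l,st,_=cv2.connectedComponentsWithStats(m); k=1+st[1:,4].argmax(); m=l==k
X=P[m]; print("shelf z",np.median(X[:,2]),m.sum())
r=cv2.minAreaRect(X[:,:2].astype(np.float32)); print("rect",np.round(r[0],4),np.round(r[1],4),r[2])
print(np.round(cv2.boxPoints(r),3))
# front edge & side edge line fits by columns
for c in cut_out("top","parcel_center")[:3]:
    q=c['pixels']; print(c['confidence'],c['point'],q.sum())
    X=P[q&(d>0)]
    zt=np.median(X[:,2]); X=X[abs(X[:,2]-zt)<.012]
    r=cv2.minAreaRect(X[:,:2].astype(np.float32)); print(" z",zt,"c",np.round(r[0],4),np.round(r[1],4),r[2],"mean",X.mean(0))
# side check of parcel/tape
im,d=vision.snapshot("side"); P=cloud("side",d)
for t in ["parcel_center","tape_roll_center"]:
  for c in cut_out("side",t)[:2]:
    X=P[c['pixels']&(d>0)]; zt=np.percentile(X[:,2],90); X=X[X[:,2]>zt-.01]; print("side",t,c['point'],len(X),zt,X.mean(0))
# wrist cam in tool frame
s=sensors.sense(); w=vision.calibration("wrist"); T=R.from_quat(s['eef_rot'])
print("tool axes",np.round(T.as_matrix(),3).tolist(),"cam in tool",np.round(T.inv().apply(np.array(w['xyz'])-s['position']),3))
im,d=vision.snapshot("wrist"); cv2.imwrite("pics/wrist0.png",im)
E
```

```text
shelf z 0.07983157703629717 3820
rect [ 0.5098 -0.0922] [0.2999 0.1489] 84.70184326171875
[[ 0.422 -0.235]
 [ 0.57  -0.248]
 [ 0.598  0.05 ]
 [ 0.45   0.064]]
0.8 [246.2, 251.5] 268
 z 0.022989313621342822 c [0.3647 0.0592] [0.0351 0.0756] 22.402109146118164 mean [0.36465763 0.05901584 0.02344563]
0.53 [316.6, 204.2] 293
 z 0.10407848218598859 c [ 0.5168 -0.1567] [0.0347 0.077 ] 1.083954095840454 mean [ 0.5166805  -0.15659749  0.10376324]
0.33 [114.3, 211.5] 1269
 z 0.17695889378881102 c [0.4782 0.4412] [0.0866 0.0899] 80.75386810302734 mean [0.47561711 0.43098687 0.17744823]
side parcel_center [306.3, 278.3] 215 0.027148917838563057 [0.36429455 0.06804737 0.0243905 ]
side parcel_center [267.0, 209.2] 160 0.10726912964481292 [ 0.51619104 -0.14631053  0.10427574]
side tape_roll_center [254.8, 232.0] 175 0.1064782052255786 [ 0.53538658 -0.01320454  0.10321304]
tool axes [[-0.958, -0.0, 0.287], [-0.287, 0.0, -0.958], [0.0, -1.0, -0.0]] cam in tool [-0.075 -0.142 -0.001]
```

```bash
python3 - <<'E'
from h import *
s=sensors.sense(); T=R.from_quat(s['eef_rot']); w=vision.calibration("wrist")
im,d=vision.snapshot("wrist"); P=cloud("wrist",d,w)
Q=T.inv().apply((P-s['position']).reshape(-1,3)).reshape(P.shape)
m=(d>0)&(Q[...,1]<.05)
print(m.sum())
for sg in (1,-1):
    X=Q[m&(sg*Q[...,2]>.0)]
    if len(X): 
        print(sg,len(X),np.round(np.percentile(X,[0,2,50,98,100],axis=0),4).tolist())
        for y0 in np.arange(-.08,.02,.01):
            Y=X[(X[:,1]>=y0)&(X[:,1]<y0+.01)]
            if len(Y)>3: print(round(y0,2),len(Y),np.round(np.percentile(Y[:,2],[3,97]),4),np.round(np.percentile(Y[:,0],[3,97]),4))
E
```

```text
41296
1 20858 [[-0.0221, -0.0936, 0.0], [-0.0187, -0.0894, 0.0025], [-0.0121, -0.0692, 0.0423], [0.0061, -0.0214, 0.0682], [0.011, -0.0124, 0.0738]]
-0.08 4701 [0.0019 0.0665] [-0.0185 -0.0062]
-0.07 6312 [0.0401 0.0701] [-0.0142  0.006 ]
-0.06 1289 [0.0416 0.0671] [-0.0148 -0.0047]
-0.05 1062 [0.0414 0.0543] [-0.0125  0.0054]
-0.04 1056 [0.0414 0.0546] [-0.0124  0.0086]
-0.03 847 [0.0414 0.0543] [-0.0124  0.009 ]
-0.02 315 [0.0414 0.0472] [-0.0122  0.0086]
-1 20438 [[-0.0217, -0.0935, -0.0753], [-0.0188, -0.0895, -0.0689], [-0.0121, -0.069, -0.0439], [0.006, -0.0212, -0.0026], [0.0112, -0.0123, -0.0001]]
-0.08 4479 [-0.0665 -0.002 ] [-0.0186 -0.0078]
-0.07 6229 [-0.0702 -0.0419] [-0.0143  0.0059]
-0.06 1286 [-0.0689 -0.0437] [-0.0147 -0.0054]
-0.05 1059 [-0.056  -0.0433] [-0.0125  0.0048]
-0.04 1071 [-0.0566 -0.0433] [-0.0125  0.0086]
-0.03 836 [-0.0562 -0.0433] [-0.0124  0.0088]
-0.02 328 [-0.0497 -0.0434] [-0.0123  0.0088]
```

View pics/wrist0.png

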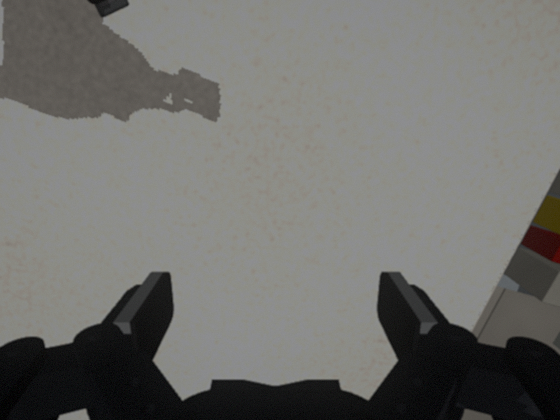

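```bash
cat >> h.py <<'E'
YAW=-0.0925
BX=np.array([np.cos(YAW),np.sin(YAW),0]);BY=np.array([-np.sin(YAW),np.cos(YAW),0]);SILL=np.array([.5754,-.0987,.08])
def box(p): q=np.array(p)-SILL; return np.array([q@BX,q@BY,q[2]])
def unbox(b): return SILL+b[0]*BX+b[1]*BY+np.array([0,0,b[2]])
def hand(p=55,yaw=-.05):
    f=np.array([np.cos(yaw),np.sin(yaw),0]);z=np.array([0,0,1.]);p=np.radians(p)
    a=np.cos(p)*f-np.sin(p)*z; n=np.sin(p)*f+np.cos(p)*z
    return R.from_matrix(np.stack([np.cross(a,n),a,n],1))
def delta(pos,rot):
    s=sensors.sense();T=R.from_quat(s['eef_rot'])
    t=T.inv().apply(np.array(pos)-s['position']); r=(T.inv()*rot).as_rotvec()
    print("t100",np.round(t/.1,3),"w180",np.round(r/np.pi,4),"deg",round(np.degrees(np.linalg.norm(r)),1),"len mm",round(1000*np.linalg.norm(t)))
E
python3 - <<'E'
from h import *
im,d=vision.snapshot("side");P=cloud("side",d)
for t in ["jar_center","oil_center","scanner_center","stapler_center","gum_carton_center"]:
    for c in cut_out("side",t)[:1]:
        X=P[c['pixels']&(d>0)];print(t,round(c['confidence'],2),np.round(np.median(X,0),3),"zmax",round(np.percentile(X[:,2],98),3))
t=unbox([-.049,-.063,.023]);print(t)
delta([.158,-.527,.33],hand());delta(t,hand())
E
```

```text
jar_center 0.61 [ 0.453 -0.45   0.083] zmax 0.129
oil_center 0.71 [0.474 0.479 0.167] zmax 0.272
scanner_center 0.88 [0.246 0.367 0.03 ] zmax 0.036
stapler_center 0.71 [ 0.316 -0.289  0.024] zmax 0.037
gum_carton_center 0.65 [ 0.515 -0.325  0.054] zmax 0.06
[ 0.52079029 -0.15690463  0.103     ]
t100 [-0.003 -0.987  0.002] w180 [ 0.169  -0.3786  0.1194] deg 77.7 len mm 99
t100 [-4.539  1.283 -2.504] w180 [ 0.169  -0.3786  0.1194] deg 77.7 len mm 534
```

```bash
python3 -m crank '[{"tx":-0.5,"ty":-0.3,"tz":-0.3,"wx":0.04,"wy":-0.09,"wz":0.03,"fingers":1},{"tx":-1,"ty":-0.5,"tz":-0.55,"wx":0.08,"wy":-0.19,"wz":0.06,"fingers":1},{"tx":-1,"ty":-0.5,"tz":-0.55,"wx":0.12,"wy":-0.28,"wz":0.09,"fingers":1},{"tx":-1,"ty":-0.5,"tz":-0.55,"wx":0.169,"wy":-0.379,"wz":0.119,"fingers":1},{"tx":-1,"ty":-0.5,"tz":-0.55,"wx":0.169,"wy":-0.379,"wz":0.119,"fingers":1},{"tx":-1,"ty":-0.5,"tz":-0.55,"wx":0.169,"wy":-0.379,"wz":0.119,"fingers":1},{"tx":-1,"ty":-0.5,"tz":-0.55,"wx":0.169,"wy":-0.379,"wz":0.119,"fingers":1},{"tx":-1,"ty":-0.5,"tz":-0.55,"wx":0.169,"wy":-0.379,"wz":0.119,"fingers":1},{"tx":-1,"ty":-0.5,"tz":-0.55,"wx":0.169,"wy":-0.379,"wz":0.119,"fingers":1}]'
python3 - <<'E'
from h import *
s=sensors.sense();print(np.round(s['q'],3))
delta([.50,-.157,.27],hand())
E
```

```text
t: 2.48
position: [0.2374, -0.4457, 0.2812]
eef_rot: [0.319, -0.335, 0.643, -0.611]
contact_force: [-0.2, 0.5, 0.4]
width: 0.997
[-1.634  0.197  1.555  0.617  1.429 -1.686]
t100 [-3.016  1.509  1.968] w180 [0.0003 0.     0.0002] deg 0.1 len mm 390
```

```bash
R='x'; python3 -m crank '[{"tx":-0.5,"ty":0.25,"tz":0.33,"fingers":1},{"tx":-1,"ty":0.5,"tz":0.65,"fingers":1},{"tx":-1,"ty":0.5,"tz":0.65,"fingers":1},{"tx":-1,"ty":0.5,"tz":0.65,"fingers":1}]' | head -2
python3 -m crank '[{"tx":-0.5,"ty":0.25,"tz":0.33,"fingers":1},{"tx":-1,"ty":0.5,"tz":0.65,"fingers":1},{"tx":-1,"ty":0.5,"tz":0.65,"fingers":1},{"tx":-1,"ty":0.5,"tz":0.65,"fingers":1}]'
python3 - <<'E'
from h import *
s=sensors.sense();print(np.round(s['q'],3))
delta([.5208,-.157,.20],hand())
E
```

```text
[-1.634  0.197  1.555  0.617  1.429 -1.686]
t100 [-3.027  2.201  1.737] w180 [0.0003 0.     0.0002] deg 0.1 len mm 413validation failed for argument at $[0]...
validation failed for argument at $[0]...
```

```bash
python3 -m crank '[{"tx":-0.5,"ty":0.25,"tz":0.33,"wx":0,"wy":0,"wz":0,"fingers":1},{"tx":-1,"ty":0.5,"tz":0.65,"wx":0,"wy":0,"wz":0,"fingers":1},{"tx":-1,"ty":0.5,"tz":0.65,"wx":0,"wy":0,"wz":0,"fingers":1},{"tx":-1,"ty":0.5,"tz":0.65,"wx":0,"wy":0,"wz":0,"fingers":1}]' | head -2
python3 -m crank '[{"tx":-0.5,"ty":0.25,"tz":0.33,"wx":0,"wy":0,"wz":0,"fingers":1},{"tx":-1,"ty":0.5,"tz":0.65,"wx":0,"wy":0,"wz":0,"fingers":1},{"tx":-1,"ty":0.5,"tz":0.65,"wx":0,"wy":0,"wz":0,"fingers":1},{"tx":-1,"ty":0.5,"tz":0.65,"wx":0,"wy":0,"wz":0,"fingers":1}]'
python3 - <<'E'
from h import *
s=sensors.sense();print(np.round(s['q'],3))
delta([.5208,-.157,.20],hand())
E
```

```text
t: 2.98
position: [0.3247, -0.3497, 0.2778]
t: 3.48
position: [0.4111, -0.255, 0.2737]
eef_rot: [0.319, -0.334, 0.643, -0.611]
contact_force: [-0.7, -0.1, 0.3]
width: 0.998
[-1.084  0.046  1.76   0.594  1.074 -1.255]
t100 [-1.034  1.202  0.437] w180 [0.0003 0.0003 0.0004] deg 0.1 len mm 165
```

```bash
python3 -m crank '[{"tx":-0.4,"ty":0.4,"tz":0.2,"wx":0,"wy":0,"wz":0,"fingers":1},{"tx":-0.8,"ty":0.8,"tz":0.4,"wx":0,"wy":0,"wz":0,"fingers":1},{"tx":-1,"ty":1,"tz":0.44,"wx":0,"wy":0,"wz":0,"fingers":1},{"tx":-1,"ty":1,"tz":0.44,"wx":0,"wy":0,"wz":0,"fingers":1},{"tx":-1,"ty":1,"tz":0.44,"wx":0,"wy":0,"wz":0,"fingers":1}]'
python3 - <<'E'
from h import *
s=sensors.sense();print(np.round(s['q'],3), box(s['position']))
im,d=vision.snapshot("wrist");w=vision.calibration("wrist");cv2.imwrite("pics/wrist1.png",im);P=cloud("wrist",d,w)
for c in cut_out("wrist","parcel_center")[:2]:
    X=P[c['pixels']&(d>0)];print(round(c['confidence'],2),c['point'],len(X),np.round(np.percentile(X[:,2],[5,50,95]),3))
    X=X[(abs(X[:,2]-.104)<.004)]
    if len(X)>20:
        r=cv2.minAreaRect(X[:,:2].astype(np.float32));print(np.round(r[0],4),np.round(r[1],4),r[2],box([*r[0],.104]))
# shelf edge check: depth cloud, shelf front edge in box coords
m=(d>0)&(abs(P[...,2]-.08)<.005); X=P[m]; B=np.array([(X-SILL)@BX,(X-SILL)@BY]).T
print("shelf x' range",np.round(np.percentile(B[:,0],[.2,1,99,99.8]),4),"y'",np.round(np.percentile(B[:,1],[.5,99.5]),3),"z",np.median(X[:,2]))
delta(unbox([-.052,-.063,.023]),hand())
im,d=vision.snapshot("side");cv2.imwrite("pics/side1.png",cv2.resize(im[120:320,150:410],None,fx=3,fy=3,interpolation=cv2.INTER_CUBIC))
E
```

```text
t: 4.1
position: [0.5091, -0.1608, 0.2172]
eef_rot: [0.319, -0.334, 0.644, -0.61]
contact_force: [0.2, -0.4, -0.4]
width: 0.997
[-0.704  0.171  1.799  0.54   0.739 -0.977] [-0.06026131 -0.06799697  0.13715029]
0.87 [185.3, 195.2] 6197 [0.087 0.104 0.105]
[ 0.5153 -0.1521] [0.0758 0.0368] 89.2817153930664 [-0.05489586 -0.05876743  0.024     ]
shelf x' range [-0.1424 -0.1418  0.001   0.0027] y' [-0.144  0.073] z 0.07964721015704718
t100 [-0.046  0.986 -0.586] w180 [-0.     -0.0001  0.0009] deg 0.2 len mm 115
```

View pics/wrist1.png

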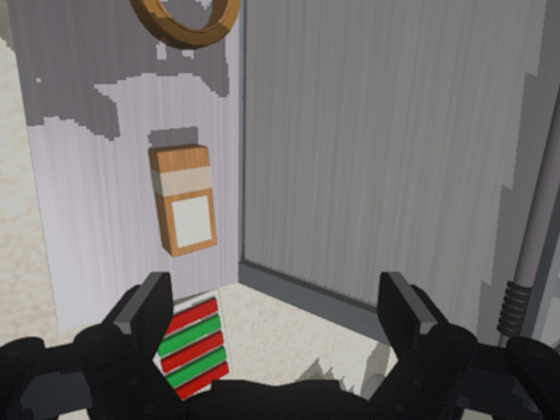

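View pics/side1.png

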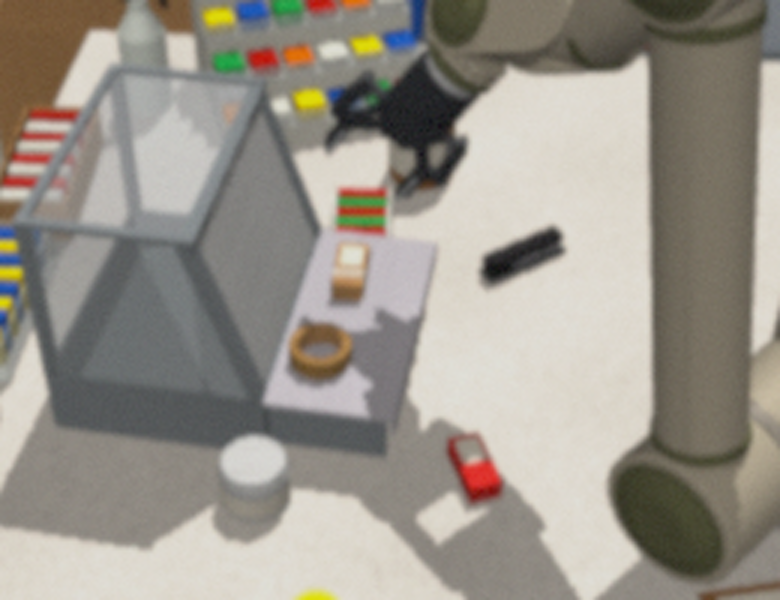

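```bash
python3 -m crank '[{"tx":-0.03,"ty":0.3,"tz":-0.19,"wx":0,"wy":0,"wz":0,"fingers":1},{"tx":-0.06,"ty":0.65,"tz":-0.4,"wx":0,"wy":0,"wz":0,"fingers":1},{"tx":-0.08,"ty":0.9,"tz":-0.56,"wx":0,"wy":0,"wz":0,"fingers":1},{"tx":-0.08,"ty":0.97,"tz":-0.61,"wx":0,"wy":0,"wz":0,"fingers":1},{"tx":-0.08,"ty":0.97,"tz":-0.61,"wx":0,"wy":0,"wz":0,"fingers":1}]'
python3 - <<'E'
from h import *
s=sensors.sense();print(np.round(s['q'],3), box(s['position']))
T=R.from_quat(s['eef_rot']); p=np.array(s['position'])
w=vision.calibration("wrist");im,d=vision.snapshot("wrist");cv2.imwrite("pics/wrist2.png",im);P=cloud("wrist",d,w)
Q=T.inv().apply((P-p).reshape(-1,3)).reshape(P.shape)
for sg in(-1,1):
    m=(d>0)&(abs(Q[...,2]-sg*.045)<.006)&(abs(Q[...,1]+.018)<.007)&(abs(Q[...,0])<.014)
    X=P[m]; print("finger",sg,m.sum(),"box min/max",np.round([box(v) for v in np.percentile(X,[2,98],axis=0)],4).tolist() if m.sum() else '')
for c in cut_out("wrist","parcel_center")[:1]:
    X=P[c['pixels']&(d>0)];X=X[(abs(X[:,2]-.104)<.004)]
    r=cv2.minAreaRect(X[:,:2].astype(np.float32));print(np.round(r[0],4),np.round(r[1],4),r[2],box([*r[0],.104]))
print("per 100mm box x:",T.inv().apply(BX))
E
```

```text
t: 4.88
position: [0.5152, -0.1518, 0.1021]
eef_rot: [0.319, -0.335, 0.643, -0.611]
contact_force: [-0.5, -0.7, -0.2]
width: 1.001
[-0.675  0.372  1.963  0.892  0.444 -1.376] [-0.05508697 -0.05844212  0.02207052]
finger -1 683 box min/max [[-0.1063, -0.0702, 0.0084], [-0.0987, -0.0475, 0.018]]
finger 1 684 box min/max [[-0.0333, -0.067, 0.0572], [-0.0268, -0.0446, 0.0689]]
per 100mm box x: [0.04196133 0.57209736 0.81911162]
```

View pics/wrist2.png

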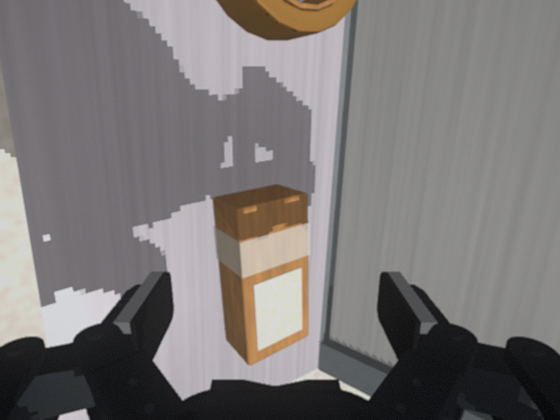

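```bash
python3 -m crank '[{"tx":0.005,"ty":0.07,"tz":0.1,"wx":0,"wy":0,"wz":0,"fingers":1},{"tx":0.01,"ty":0.14,"tz":0.2,"wx":0,"wy":0,"wz":0,"fingers":1},{"tx":0.015,"ty":0.2,"tz":0.29,"wx":0,"wy":0,"wz":0,"fingers":1},{"tx":0.02,"ty":0.26,"tz":0.37,"wx":0,"wy":0,"wz":0,"fingers":1},{"tx":0.02,"ty":0.3,"tz":0.43,"wx":0,"wy":0,"wz":0,"fingers":1},{"tx":0.025,"ty":0.343,"tz":0.491,"wx":0,"wy":0,"wz":0,"fingers":1},{"tx":0.025,"ty":0.343,"tz":0.491,"wx":0,"wy":0,"wz":0,"fingers":1}]'
python3 - <<'E'
from h import *
s=sensors.sense();print(np.round(s['q'],3), box(s['position']))
T=R.from_quat(s['eef_rot']); print("bx in tool",T.inv().apply(BX))
w=vision.calibration("wrist");im,d=vision.snapshot("wrist");cv2.imwrite("pics/wrist3.png",im);P=cloud("wrist",d,w)
for c in cut_out("wrist","parcel_center")[:1]:
    X=P[c['pixels']&(d>0)];X=X[(abs(X[:,2]-.104)<.004)]
    r=cv2.minAreaRect(X[:,:2].astype(np.float32));print(np.round(r[0],4),np.round(r[1],4),r[2],box([*r[0],.104]))
E
```

```text
t: 5.85
position: [0.5748, -0.1562, 0.102]
eef_rot: [0.319, -0.335, 0.642, -0.611]
contact_force: [-3.9, 0.2, -1.6]
width: 1.002
[-0.598  0.444  1.812  0.741  0.457 -1.153] [ 0.00470744 -0.0573068   0.02203998]
bx in tool [0.04381331 0.57164552 0.81933009]
[ 0.5511 -0.1555] [0.0766 0.0373] 87.03832244873047 [-0.01897064 -0.05882453  0.024     ]
```

View pics/wrist3.png

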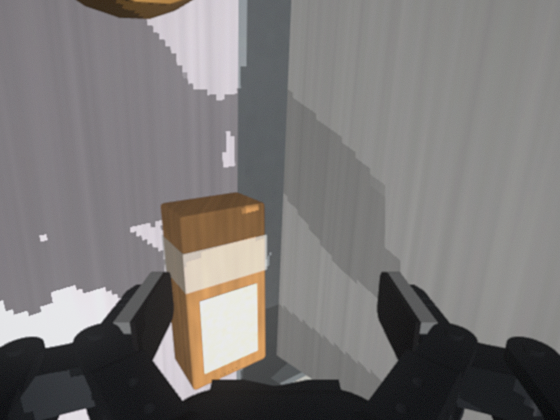

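```bash
python3 -m crank '[{"tx":0.005,"ty":0.06,"tz":0.08,"wx":0,"wy":0,"wz":0,"fingers":1},{"tx":0.01,"ty":0.11,"tz":0.16,"wx":0,"wy":0,"wz":0,"fingers":1},{"tx":0.013,"ty":0.17,"tz":0.25,"wx":0,"wy":0,"wz":0,"fingers":1},{"tx":0.018,"ty":0.23,"tz":0.33,"wx":0,"wy":0,"wz":0,"fingers":1},{"tx":0.022,"ty":0.285,"tz":0.41,"wx":0,"wy":0,"wz":0,"fingers":1},{"tx":0.022,"ty":0.285,"tz":0.41,"wx":0,"wy":0,"wz":0,"fingers":1}]'
python3 - <<'E'
from h import *
s=sensors.sense();print(np.round(s['q'],3), box(s['position']))
im,d=vision.snapshot("wrist");cv2.imwrite("pics/wrist4.png",im);P=cloud("wrist",d)
for c in cut_out("wrist","parcel_center")[:1]:
    X=P[c['pixels']&(d>0)];print(c['confidence'],c['point'],[box(v).round(3).tolist() for v in np.percentile(X,[3,50,97],axis=0)])
E
```

```text
t: 6.7
position: [0.6243, -0.161, 0.1023]
eef_rot: [0.319, -0.335, 0.642, -0.611]
contact_force: [-13.6, 0.2, 2.2]
width: 1.003
[-0.548  0.506  1.68   0.624  0.487 -0.987] [ 0.0544484  -0.05753629  0.0223351 ]
0.81 [188.1, 227.8] [[0.032, -0.096, -0.07], [0.043, -0.054, -0.051], [0.06, -0.021, -0.049]]
```

View pics/wrist4.png

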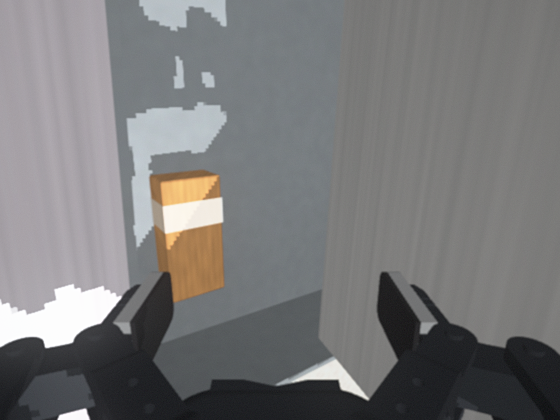

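The parcel has dropped in and lies on the box floor: its top is 50 mm below the sill, about (188,228) in the image. The flap is still held by the upper finger at (400,300). Now I'll back the hand out.

```bash
python3 -m crank '[{"tx":-0.01,"ty":-0.11,"tz":-0.16,"wx":0,"wy":0,"wz":0,"fingers":1},{"tx":-0.02,"ty":-0.23,"tz":-0.33,"wx":0,"wy":0,"wz":0,"fingers":1},{"tx":-0.03,"ty":-0.34,"tz":-0.49,"wx":0,"wy":0,"wz":0,"fingers":1},{"tx":-0.04,"ty":-0.46,"tz":-0.66,"wx":0,"wy":0,"wz":0,"fingers":1},{"tx":-0.05,"ty":-0.63,"tz":-0.9,"wx":0,"wy":0,"wz":0,"fingers":1},{"tx":-0.05,"ty":-0.69,"tz":-0.98,"wx":0,"wy":0,"wz":0,"fingers":1},{"tx":-0.05,"ty":-0.69,"tz":-0.98,"wx":0,"wy":0,"wz":0,"fingers":1}]'
python3 -m crank '[{"tx":0,"ty":-0.4,"tz":0.1,"wx":0,"wy":0,"wz":0,"fingers":1},{"tx":0,"ty":-0.9,"tz":0.2,"wx":0,"wy":0,"wz":0,"fingers":1},{"tx":0,"ty":-1,"tz":0.2,"wx":0,"wy":0,"wz":0,"fingers":1},{"tx":0,"ty":-1,"tz":0.2,"wx":0,"wy":0,"wz":0,"fingers":1}]'
python3 - <<'E'
from h import *
for c in ["wrist","side","top"]:
    im,d=vision.snapshot(c);P=cloud(c,d);cv2.imwrite(f"pics/{c}5.png",im)
    for t in ["parcel_center","tape_roll_center","flap_lower_edge"]:
        for r in cut_out(c,t)[:2]:
            X=P[r['pixels']&(d>0)]; print(c,t,round(r['confidence'],2),np.round(r['point']),np.round(np.median(X,0),3),box(np.median(X,0)).round(3))
a=cv2.imread("pics/side5.png")[120:320,150:410]
b=cv2.imread("pics/wrist5.png")
a=cv2.resize(a,(420,323));b=cv2.resize(b,(380,285));o=np.zeros((323,800,3),np.uint8);o[:,:420]=a;o[:285,420:]=b;cv2.imwrite("pics/end.png",o)
E
```

```text
t: 7.68
position: [0.5057, -0.1509, 0.1034]
eef_rot: [0.319, -0.334, 0.643, -0.611]
contact_force: [0.5, -0.5, 1.5]
width: 1.002
t: 8.18
position: [0.465, -0.1484, 0.1965]
eef_rot: [0.319, -0.334, 0.643, -0.611]
contact_force: [0.1, 0.0, -0.6]
width: 0.998
wrist parcel_center 0.61 [440. 155.] [ 0.609 -0.112  0.185] [ 0.035 -0.01   0.105]
wrist parcel_center 0.53 [300. 171.] [ 0.614 -0.149  0.028] [ 0.043 -0.047 -0.052]
wrist tape_roll_center 0.59 [251.  38.] [ 0.524 -0.031  0.101] [-0.057  0.063  0.021]
wrist flap_lower_edge 0.81 [441. 156.] [ 0.609 -0.112  0.185] [ 0.035 -0.01   0.105]
side parcel_center 0.85 [309. 278.] [0.364 0.073 0.023] [-0.227  0.152 -0.057]
side tape_roll_center 0.66 [256. 232.] [ 0.536 -0.014  0.099] [-0.047  0.081  0.019]
side tape_roll_center 0.17 [325. 204.] [ 0.316 -0.287  0.025] [-0.241 -0.212 -0.055]
side flap_lower_edge 0.67 [233. 201.] [ 0.61  -0.086  0.183] [0.034 0.016 0.103]
top parcel_center 0.58 [246. 252.] [0.364 0.06  0.023] [-0.226  0.138 -0.057]
top parcel_center 0.51 [229. 180.] [0.588 0.107 0.057] [-0.007  0.206 -0.023]
top tape_roll_center 0.68 [274. 188.] [ 0.542 -0.023  0.103] [-0.04   0.072  0.023]
top flap_lower_edge 0.58 [302. 170.] [ 0.61  -0.1    0.179] [0.035 0.002 0.099]
```

View pics/end.png

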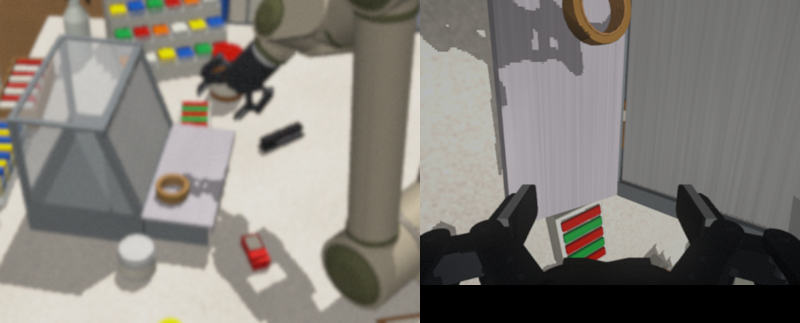

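```bash
python3 -c "
from station import env,sensors
print(sensors.sense()['contact_force'],env.finish_job())"
```

```text
the job is handed in; nothing more can be done
[-0.40623888 -0.73164715  0.71450564] None
```

The parcel is in the drop box and the job is handed in, after about 8.5 s of the 35 s allowed. With the hand pitched down, the upper finger opened the flap and held it. The lower finger then slid the brown parcel along the shelf and over the sill, and I backed the hand out.

Last checks:
- **Parcel:** it lies on the box floor, with its top about 50 mm below the sill. It seems to have rolled over as it fell, because the label no longer shows.
- **Flap:** it is shut. Its surface measured within about 3 mm of the closed plane.
- **Other things:** the side camera shows the tape roll unmoved to within about 1 mm. The red look-alike is also where it was. The gum carton, tin and stapler look unmoved in the final picture; I did not measure them, and did not check the jar, oil or scanner.
- **Forces:** the highest wrist reading I took was about 14 N, while holding the flap open. It was near zero at hand-in, with the robot touching nothing.

After the parcel dropped in, the networks still reported "parcel" in three wrong places: on the red look-alike, on the flap, and at a spot beside the box. One wrist detection did agree with the parcel on the box floor.

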